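Clamp a phone in the repair fixture and lock the jaw with its ball-lock pin

TASK

Clamp the phone for opening: push the repair fixture's sliding jaw gently against the phone until the phone sits snug against the end stop. Then take the quick-release pin from its parking bush by squeezing its two side buttons, keep them squeezed while you feel its nose into the jaw's hole, carry the jaw with it the last few millimetres over the hole in the base and slide the pin down until its collar sits flush on the jaw, and let go of the buttons so that the balls lock under the base. Force neither the phone nor the pin, and leave the other tools where they are.

Things in the scene. Friction and masses are not known exactly. Their poses are not given: they have to be found in the camera images.
- fixture: Dark metal phone-holding fixture, fixed on the desk: plate 110 x 300 x 10 mm, top at z = 32 mm, on two rails along its long sides, free space below the middle. Origin on the desk; y runs along the fixture to the end stop, x across, z up; plate from y = -158 to +142 mm. At the -y end a bright steel jaw slides along y between two grey guides (tops 43 mm over the desk).
- jaw (a joint): Opening of the jaw in m: 0 = its hole over the base's hole (along y), positive = drawn back to -y, up to 0.045: the jaw's hole lies this much behind base_hole. About 2.5 N friction. Its sprung pad meets a phone that is against the stop at about 0.004, then yields at 1.2 N/mm to about -0.001, where it is hard. Let go, the jaw springs back to about 0.0025 and stays.
- tab_home (a point): Fixed point of the fixture, in its middle line: top of the rear (-y) face of the jaw's thumb tab when the jaw is at 0; with the jaw open the face lies the joint value further to -y. The tab is 22 mm wide, 8 mm thick, 18 mm high (z = 32.5 to 50.5 mm); push its rear face towards the stop.
- base_hole (a point): Centre of the 15 mm round through hole in the 10 mm base plate, at its top (z = 32 mm), under the jaw. The jaw plate over it is 43 mm wide, 8 mm thick, its top 8.5 mm above this point, with a 15 mm hole of its own. The jaw has side play and stands pushed over to one side, 2 to 4.5 mm off the middle in x: which and how far is NOT measured but to be felt; about 2 N sideways shifts it.
- stop_face (a point): Middle of the end stop's padded face, which looks to the fixture's -y; the stop's top is 20 mm over the plate.
- phone: Black phone 147 x 73 x 9 mm lying in the fixture between two low side guides, a few mm short of the end stop. Origin: centre of its underside; against the stop it lies at about y = 41 mm in the fixture's frame.
- pin: Ball-lock pin, upright in its bush. Origin: centre of the collar's underside; z up its axis, x through both buttons. Steel shaft 14 mm thick, 32 mm long below the collar, nose chamfer 1.1 x 1.8 mm; collar 30 mm wide, 5 mm high; black head 24 x 22 mm, 15 to 42 mm above. Two balls stand out 3 mm at +x and -x, 20 to 25 mm below the collar. About 0.1 kg. Seated, the origin is 8.5 mm above base_hole.
- button_a (a joint): Grey button on the head's +x side (15 mm wide, 18 mm high), in m: 0 = out, its ball out (locked); 0.0034 = squeezed in, its ball inside the shaft. Spring 3.3 to 7 N. Over both buttons: 32 mm out, 25 mm squeezed. A grip of 20 N presses both in; about 60 N also holds the pin steady against side loads.
- pin_head (a point): Middle of the pin's head, between the two buttons, 28.5 mm above the collar's underside. Take it here from above, fingers closing along the pin's x.
- pin_tip (a point): End of the pin's nose, on its axis, 32 mm below the collar's underside.
- button_b (a joint): The same button and ball on the pin's -x side.
- pin_block: Aluminium parking bush for the pin, fixed on the desk: round, 40 mm diameter, 42 mm high on a 64 mm foot; its 23 mm bore lets the pin with its balls in and out freely. Origin: centre of its underside.
- suction_cup: Red screen-lifting suction cup, 50 mm wide, 44 mm high, standing on the desk; leave alone.
- spudger: Black nylon pry tool, 140 mm long, lying on the desk; leave alone.
- tweezers: Steel tweezers, 128 mm long, lying on the desk; leave alone.
Not all that is in view belongs to the job. Leave any blue look-alike of the pin alone.

How it is judged (in metres and radians):
On the way, in this order (a step that is already met when the one before it is completed fails the run):
1. the jaw is pushed up to the phone and the phone sits against the end stop (value of joint jaw below 0.0045 m and y of phone in the frame of fixture above 0.0392 m), for 0.1 s.
2. the pin's nose is through the jaw's hole into the base's hole with both buttons squeezed in (z of pin_tip in the frame of base_hole below -0.003 m and horizontal distance between pin and base_hole below 0.004 m and value of joint each of button_a, button_b above 0.002 m), for 0.05 s.
At the end, for the whole second after the job is handed in: The pin stands upright (0.1 rad) in base_hole (3 mm), its collar on the jaw (origin 6.5 to 10.5 mm above base_hole), both buttons out (under 0.8 mm) so that the balls lock; the jaw is within 2.5 mm of 0, the phone lies flat within 2 mm of the stop; both at rest (value of joint jaw between -0.0025 and 0.0025 m and y of phone in the frame of fixture above 0.0392 m and angle between phone's own z axis and vertical below 0.05 rad and z of pin in the frame of base_hole between 0.0065 and 0.0105 m and horizontal distance between pin and base_hole below 0.003 m and angle between pin's own z axis and vertical below 0.1 rad and value of joint each of button_a, button_b below 0.0008 m and linear speed of each of pin, phone below 0.02 m/s); the robot touches nothing.
It fails at once if the phone is squeezed with more than 30 N (contact forces at both ends added) (contact force between phone and fixture above 30 N).
It fails at once if the pin is forced against the fixture with more than 40 N (all its contact forces added) (contact force between pin and fixture above 40 N).
It fails at once if the suction cup, pry tool or tweezers is moved more than 20 mm (distance of any of suction_cup, spudger, tweezers from where it was at the start of the episode above 0.02 m).
It also fails if it takes over 64 s, if anything falls off the work surface, if the arm or the gripper's body presses on something with over 40 N, if the wrist force passes 120 N, or if a joint passes its speed limit or range.

ROBOT

A 6-joint arm with a two-finger parallel gripper is mounted at the origin on a cart in front of the work surface, level with it; the furniture and walls round the work are solid. World frame = base frame: x ahead of the robot, y to its left, z up, the work surface at z = 0. Lengths are in mm, angles in rad, forces in N, time in s.
With the tool pointing down it reaches from about 275 to 850 mm from the base axis. Payload 19 kg.
Tool frame: the origin (TCP) lies at the very end of the fingers, on their centre line; the grasp point (between the pads) lies 19 mm behind it; z points along the fingers, y is the line along which they close (so a half turn about z gives the same grasp; the last joint's range is limited). The gripper opens to 85 mm and grips with 20 to 120 N. Pads are 22 mm wide; open, the fingers measure 114 mm over their backs; the gripper's body (76 mm by 85 mm) begins 54 mm behind the grasp point. The pads swing forward as they close: fully open they stand 13 mm farther back than shut.
Start: joints at [0.975, 0.15, 1.437, -0, 1.554, -0.134], TCP at [256.196, 514.737, 231.267] pointing down, gripper open.
Joint ranges: [-2.8, 2.8], [-0.68, 2.1], [0.12, 2.68], [-1.39, 4.53], [0.16, 2.79], [-2.81, 2.81]. Speed limits (rad/s): [1.89, 1.89, 2.22, 3.01, 3.01, 3.01].

INTERFACE

Orientations are given as a 3x3 rotation matrix whose columns are the frame's x, y, z axes.
In Python, from cell import env gives the robot as it stands.
- The arm moves only by the tool jog_arm, never from a script. Its argument "increments" is a list of rows, each an object with "gripper": the gripper's target within -1 to 1 (shut at 1, half-way at 0, fully open at -1); "slide": the shift along the world's x, y, z in mm, a list of three; "twist": the turn about the world's z in degrees. In form: [{"gripper": gripper, "slide": [dx, dy, dz], "twist": twist}, ...]. A call has exactly 10 rows; each row shifts and turns the commanded pose from where the row before left it; what a row does not reach is not made up. A row lasts 1/8 s, in which the tool goes at most 62.5 mm and 10.7 degrees, less where a joint would pass 70% of its speed; a pose out of reach is approached as far as the arm can. A call is refused whole if a number of a shift passes 62.5 or a number of a turn 10.7, either way. A call with a gripper value outside its range is refused whole. The fingers move at their own pace and stop on an object; the grip force is fixed at half the most. Time passes only in rows, so rows that do not move let the fingers close, or fill a call up. It gives the time, the measured TCP pose, the force, the opening and the grip force at its end, in the units of the state.
- env.get_state(): the state, without advancing time (a new reading comes with each control period).
- env.capture(name): name is "scene" or "side" or "wrist"; returns a dict with "frame" (420x560x3 uint8, red, green, blue), "range_z" (420x560 float32, mm along the optical axis (not along the pixel's ray), 0 where there is no reading), "fov_y" (degrees; the focal length in pixels is half the picture's height over the tangent of half this angle, whatever the lens; pixels are square), "cx", "cy" (the principal point, pixels), "world_to_cam" (4x4, takes a point from world to camera coordinates); the wrist camera has in their place "hand_eye" (4x4, takes a point from camera to tool coordinates, whose origin is the TCP and whose axes are the flange's). Camera axes: x right, y up, looking along -z (the intrinsics and any distortion apply to the point x, -y, -z); pixel columns grow to the right and rows downward; lengths in mm; the calibration is good to about 2 mm. A picture is of the moment at which its call begins: read the wrist's pose just before it.
- env.close_job(): hands the job in; it is judged then, once.
The state is a dict: "clock": time; "qpos": joint angles; "joint_vel": joint speeds; "effort": joint torques, N m; "tool_pos": TCP position; "orientation": TCP orientation; "ft_force": force on the tool from outside, world axes, zero at the start; "wrist_torque": the same for the moment, N m; "grip_width": finger opening in mm; "finger_force": force on a finger pad.
Only numpy, scipy, OpenCV 4.12 (cv2) and the standard library are available. Lean on these libraries where they do the work, as an engineer would, in place of code of your own. Each camera call takes 0.05 s, during which the arm holds its last target. There are 200 camera calls.

## Working session

There is one attempt and no reset: what is moved stays moved. The work goes in short steps, Python scripts to look and compute and a tool call to move; the robot and the scene stay as the last step left them, time stands still between calls to the robot, and variables do not carry over. Pictures are saved under pics/ and viewed, at most 10 in all, crops included, and the job is handed in when it is done.

Besides the shell and the picture viewer there is one more tool, called after "Request:" as name(argument=value, ...), one argument or row to a line, values as JSON. jog_arm: Moves the arm, as the interface text tells. Its arguments: {"type":"object","properties":{"increments":{"type":"array"}},"required":["increments"]}

```bash
mkdir -p pics
cat > h.py <<'E'
import numpy as np, cv2, pickle
from cell import env
def cap(n, save=None):
    s=env.get_state(); c=env.capture(n); c['s']=s
    if save:
        cv2.imwrite('pics/'+save+'.png', c['frame'][:,:,::-1]); pickle.dump(c,open('pics/'+save+'.pkl','wb'))
    return c
def load(n): return pickle.load(open('pics/'+n+'.pkl','rb'))
def cam2w(c):
    if 'world_to_cam' in c: return np.linalg.inv(c['world_to_cam'])
    T=np.eye(4); T[:3,:3]=np.array(c['s']['orientation']); T[:3,3]=c['s']['tool_pos']; return T@c['hand_eye']
def pt(c,u,v,z=None):
    f=c['frame'].shape[0]/2/np.tan(np.radians(c['fov_y'])/2); T=cam2w(c)
    d=np.array([(u-c['cx'])/f,-(v-c['cy'])/f,-1.])
    if z is None: 
        r=c['range_z'][int(v),int(u)]; return (T@np.r_[d*r,1])[:3]
    w=T[:3,:3]@d; o=T[:3,3]; return o+w*(z-o[2])/w[2]
E
python3 - <<'E'
from h import *
a=cap('scene','s0');b=cap('side','d0');w=cap('wrist','w0')
print(env.get_state()); print([ (k,v) for k,v in a.items() if k not in('frame','range_z','s')]); print(w.keys(), w['hand_eye'])
cv2.imwrite('pics/two.png',cv2.resize(np.hstack([a['frame'],b['frame']])[:,:,::-1],(800,300)))
E
```

```text
{'clock': 0.15, 'qpos': array([ 9.74997780e-01,  1.50927516e-01,  1.43784249e+00, -3.19755462e-05,
        1.55383297e+00, -1.33961895e-01]), 'joint_vel': array([-1.45918968e-04,  9.34891268e-05, -3.67972832e-03, -1.26295748e-03,
        4.32202270e-04, -3.15319874e-04]), 'effort': array([ 1.94352520e-03, -7.13382483e+01, -5.71042478e+01, -2.69661787e-04,
        7.26399347e-03,  9.54252801e-05]), 'tool_pos': array([256.11656164, 514.59911929, 230.80263856]), 'orientation': array([[-8.95235830e-01,  4.45592322e-01, -5.40501259e-04],
       [ 4.45592638e-01,  8.95235428e-01, -8.54187283e-04],
       [ 1.03256581e-04, -1.00554244e-03, -9.99999489e-01]]), 'ft_force': array([-0.00384336,  0.49245568,  0.15587382]), 'wrist_torque': array([-0.02752066,  0.03028112, -0.03913461]), 'finger_force': 0.0, 'grip_width': 85.71963413924351}
[('fov_y', 47.14741405651545), ('cx', 277.22263244602203), ('cy', 207.30357642994315), ('world_to_cam', array([[ 9.02794743e-01, -4.29732866e-01,  1.70679470e-02,
        -4.35977788e+02],
       [ 1.85530552e-01,  4.24957366e-01,  8.85996417e-01,
        -1.38026395e+02],
       [-3.87994930e-01, -7.96706282e-01,  4.63377852e-01,
        -1.27598128e+03],
       [ 0.00000000e+00,  0.00000000e+00,  0.00000000e+00,
         1.00000000e+00]]))]
dict_keys(['frame', 'range_z', 'fov_y', 'cx', 'cy', 'hand_eye', 's']) [[-7.60601108e-04  9.59831915e-01  2.80574620e-01  7.06990344e+01]
 [ 9.99999706e-01  7.02759989e-04  3.06761240e-04 -1.80748845e-01]
 [ 9.72626113e-05  2.80574771e-01 -9.59832167e-01 -1.41734391e+02]
 [ 0.00000000e+00  0.00000000e+00  0.00000000e+00  1.00000000e+00]]
```

View pics/s0.png

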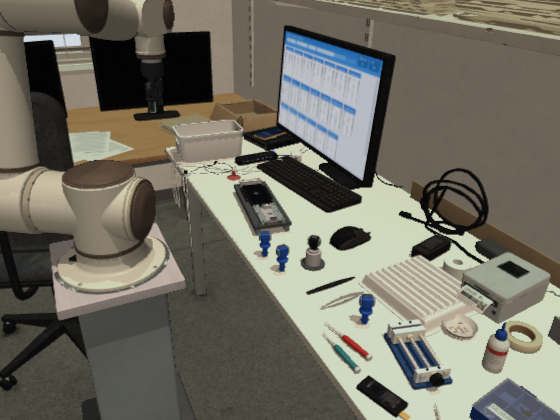

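View pics/d0.png

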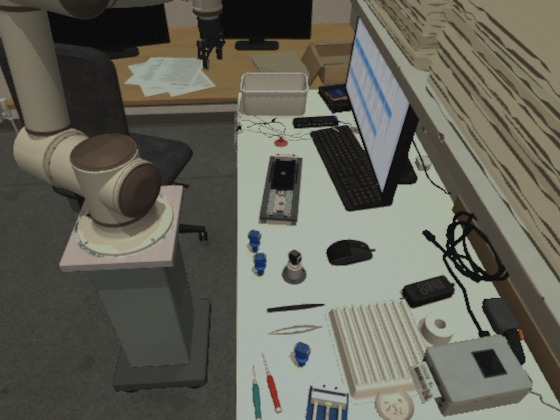

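The fixture is at side (282,188), with the jaw end towards the viewer at (278,210). There are four candidates for the pin: three blue look-alikes at side (255,240), (260,262) and (301,353), and a black-headed one in a grey bush at (294,264). The black and grey one fits the description. I'll enlarge it to confirm.

Run:
```python
from h import *
a=load('d0');f=a['frame'][145:295,235:345,::-1]
cv2.imwrite('pics/c1.png',cv2.resize(f,(440,600),interpolation=cv2.INTER_CUBIC))
for n,u,v in [('jaw',278,210),('pinhead',294,257),('block foot',294,278),('phone',285,175),('cup',281,142),('plate corner',262,219)]: print(n,pt(a,u,v).round(0))
b=load('s0')
for n,u,v in [('pinhead',314,241),('jaw',268,218),('phone',256,192)]: print(n,pt(b,u,v).round(0))
```

```text
jaw [446. -35.  49.]
pinhead [ 471. -244.   83.]
block foot [ 472. -251.    9.]
phone [480. 136.  41.]
cup [483. 364.  13.]
plate corner [399. -41.  23.]
pinhead [ 470. -243.   77.]
jaw [439. -28.  42.]
phone [479. 153.  38.]
```

View pics/c1.png

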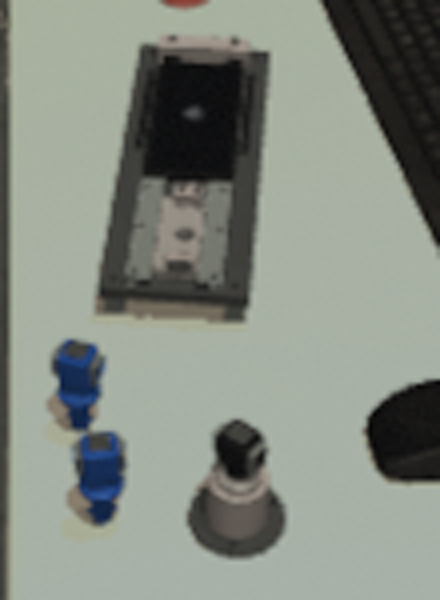

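Confirmed: the black and grey pin in the round bush is at side (294,262), and the blue ones are decoys. In the enlarged crop the jaw hole is at (185,235). Next I'll move over the jaw.

Request:
jog_arm(
  increments=[
    {"gripper": -1, "slide": [19, -50, 0], "twist": -7.4},
    {"gripper": -1, "slide": [19, -50, 0], "twist": -7.4},
    {"gripper": -1, "slide": [19, -50, 0], "twist": -7.4},
    {"gripper": -1, "slide": [19, -50, 0], "twist": -7.4},
    {"gripper": -1, "slide": [19, -50, 0], "twist": -7.4},
    {"gripper": 1, "slide": [19, -50, 0], "twist": -7.4},
    {"gripper": 1, "slide": [19, -50, 0], "twist": -7.4},
    {"gripper": 1, "slide": [19, -50, 0], "twist": -7.4},
    {"gripper": 1, "slide": [19, -50, 0], "twist": -7.4},
    {"gripper": 1, "slide": [19, -50, 0], "twist": -7.4},
  ],
)

```text
clock: 1.4
tool_pos: [446.4, 12.9, 231.3]
orientation: [[0.186, 0.983, 0.0], [0.983, -0.186, 0.0], [0.0, 0.0, -1.0]]
ft_force: [1.2, 0.4, 0.2]
grip_width: 0.1
finger_force: 0.0
```

Run:
```python
from h import *
w=cap('wrist','w1'); print(w['s']['tool_pos'],w['s']['orientation'].round(4),w['s']['clock'],w['fov_y'])
cv2.imwrite('pics/w1b.png',cv2.resize(w['frame'][:,:,::-1],(800,600),interpolation=cv2.INTER_CUBIC))
```

```text
[446.44008035  12.94121983 231.31498465] [[ 1.859e-01  9.826e-01  2.000e-04]
 [ 9.826e-01 -1.859e-01  1.000e-04]
 [ 1.000e-04  2.000e-04 -1.000e+00]] 1.4 71.96397643558062
```

View pics/w1b.png

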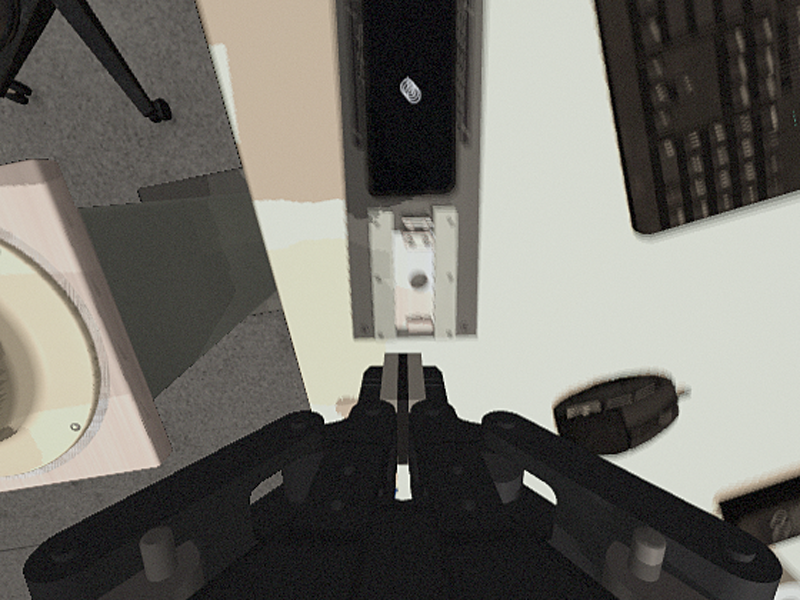

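The picture shows the fixture from above. The plate's rear corners are at about (354,338) and (477,335), the jaw hole at (419,281), the tab at (416,322), the phone's front edge at (370..456,193), and a gap between pad and phone. Now I'll compute positions from these.

Run:
```python
from h import *
w=load('w1'); k=.7
P={}
for n,u,v,z in [('RL',354,338,32),('RR',477,335,32),('hole',419,281,40.5),('tabrearL',405,333,50),('tabrearR',432,331,50),('gL',382,337,43),('gR',447,334,43),('gLf',382,207,43),('gRf',447,206,43),('phL',370,193,41),('phR',456,193,41)]:
    P[n]=pt(w,u*k,v*k,z); print(n,P[n].round(1),pt(w,u*k,v*k).round(1))
d=P['RR']-P['RL'];print('xdir',np.degrees(np.arctan2(d[1],d[0])),np.hypot(*d[:2]))
d=P['gLf']-P['gL'];print('ydirL',np.degrees(np.arctan2(d[1],d[0])),np.hypot(*d[:2]))
d=P['gRf']-P['gR'];print('ydirR',np.degrees(np.arctan2(d[1],d[0])))
f=w['frame'][125:245,225:365,::-1]
cv2.imwrite('pics/c2.png',cv2.resize(f,(700,600),interpolation=cv2.INTER_CUBIC))
```

```text
RL [393.  -42.3  32. ] [ 3.867e+02 -5.410e+01 -1.000e-01]
RR [500.3 -59.8  32. ] [504.1 -73.5  -0.9]
hole [4.586e+02 1.000e-01 4.050e+01] [458.6  -2.2  31.3]
tabrearL [439.4 -39.3  50. ] [438.1 -46.5  31. ]
tabrearR [461.8 -41.7  50. ] [461.9 -48.8  31.6]
gL [418.9 -41.8  43. ] [418.8 -42.1  42.4]
gR [474.  -49.5  43. ] [474.  -49.7  42.4]
gLf [440.7  64.7  43. ] [440.   64.1  32.3]
gRf [490.7  55.9  43. ] [490.8  55.8  41.9]
phL [433.5  76.7  41. ] [433.3  76.7  38.6]
phR [499.3  64.2  41. ] [500.5  63.7  31.1]
xdir -9.254336110266994 108.64566921955
ydirL 78.45371881168109 108.70950990982872
ydirR 80.98567947457906
```

View pics/c2.png

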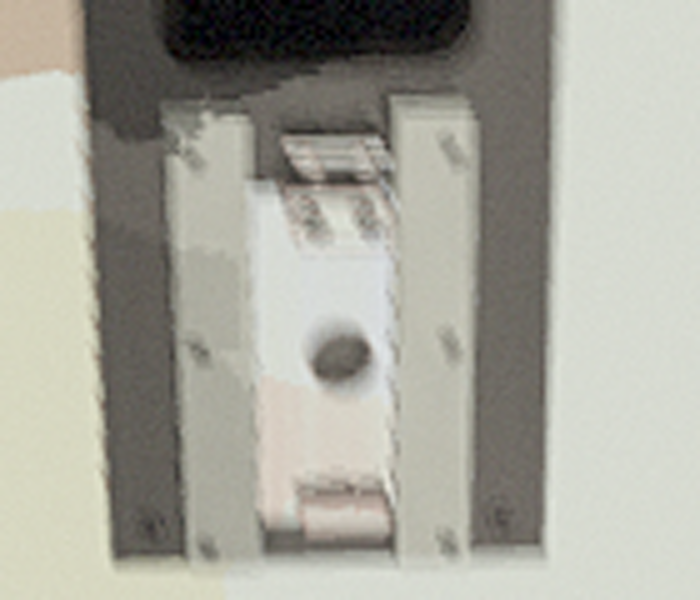

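Run:
```python
from h import *
w=load('w1')
q=lambda x,y,z=None: pt(w,225+x/5,125+y/5,z)
RL,RR=q(115,556,32),q(545,556,32)
L1,R1=q(85,5,32),q(553,5,32)
for n,d in [('rear',RR-RL),('L',L1-RL),('R',R1-RR),('gLin',q(250,120,43)-q(262,555,43)),('gRin',q(389,110,43)-q(395,555,43)),('gRout',q(480,110,43)-q(470,555,43))]: print(n,np.degrees(np.arctan2(d[1],d[0])),np.hypot(*d[:2]))
th=np.radians(-9.9);X=np.array([np.cos(th),np.sin(th)]);Y=np.array([-X[1],X[0]])
O=(RL+RR)[:2]/2+158*Y; print('origin',O)
for n,x,y,z in [('RL',115,556,32),('RR',545,556,32),('holeL',308,355,40.5),('holeR',371,355,40.5),('hole',340,352,40.5),('tabtopRearL',302,505,50.5),('tabtopRearR',388,505,50.5),('tabmid',346,515,None),('tabtopfront',345,488,50.5),('padfrontTop',335,137,43),('padz',335,145,None),('jawz',320,280,None),('phL',180,55,41),('phR',455,45,41),('guidez',210,300,None),('gLmid b',258,500,43),('gR b',393,500,43),('gLout b',190,540,43),('gRout',470,540,43)]:
    p=q(x,y,z); r=p[:2]-O; print(n,p.round(1),'fix',(r@X).round(1),(r@Y).round(1))
r=w['range_z'][125:245,225:365]
v=range(208,246,2); print([(vv,q((294-225)*5,(vv-125)*5)[2].round(1)) for vv in v])
```

```text
rear -10.749602584255314 108.58083241524108
L 80.28724807902111 133.68954502695615
R 81.3826752068429 133.7424180866753
gLin 80.48657936217046 104.36136388979108
gRin 81.21171082520509 106.59056407715711
gRout 80.12298013330016 106.53765335355791
origin [473.89493933 103.69575055]
RL [393.4 -41.8  32. ] fix -54.3 -157.2
RR [500.1 -62.1  32. ] fix 54.3 -158.8
holeL [451.    2.4  40.5] fix -5.1 -103.7
holeR [ 4.656e+02 -3.000e-01  4.050e+01] fix 9.7 -103.9
hole [458.6   1.7  40.5] fix 2.4 -103.1
tabtopRearL [443.3 -30.7  50.5] fix -7.1 -137.7
tabtopRearR [463.2 -34.5  50.5] fix 13.3 -138.0
tabmid [453.  -36.   48.1] fix 3.4 -141.2
tabtopfront [454.  -28.4  50.5] fix 3.1 -133.6
padfrontTop [466.2  51.4  43. ] fix 1.4 -52.8
padz [465.8  49.9  44.7] fix 1.3 -54.4
jawz [457.   19.5  40.1] fix -2.2 -85.9
phL [435.5  75.4  41. ] fix -33.0 -34.5
phR [496.   66.1  41. ] fix 28.2 -33.3
guidez [431.   19.9  41.7] fix -27.9 -89.9
gLmid b [432.7 -30.1  43. ] fix -17.6 -138.9
gR b [464.7 -36.2  43. ] fix 15.0 -139.4
gLout b [414.4 -37.1  43. ] fix -34.4 -149.0
gRout [481.4 -49.9  43. ] fix 33.8 -150.0
[(208, np.float64(39.0)), (210, np.float64(39.8)), (212, np.float64(39.8)), (214, np.float64(39.0)), (216, np.float64(40.7)), (218, np.float64(38.7)), (220, np.float64(41.2)), (222, np.float64(48.1)), (224, np.float64(50.3)), (226, np.float64(49.4)), (228, np.float64(48.1)), (230, np.float64(31.6)), (232, np.float64(32.7)), (234, np.float64(30.8)), (236, np.float64(0.3)), (238, np.float64(-1.2)), (240, np.float64(-2.1)), (242, np.float64(-0.8)), (244, np.float64(-1.3))]
```

Request:
jog_arm(
  increments=[
    {"gripper": 1, "slide": [0, -43.5, 0], "twist": 1.2},
    {"gripper": 1, "slide": [0, -43.5, 0], "twist": 0},
    {"gripper": 1, "slide": [0, 0, -46], "twist": 0},
    {"gripper": 1, "slide": [0, 0, -46], "twist": 0},
    {"gripper": 1, "slide": [0, 0, -46], "twist": 0},
    {"gripper": 1, "slide": [0, 0, -46], "twist": 0},
    {"gripper": 1, "slide": [0, 0, -1], "twist": 0},
    {"gripper": 1, "slide": [1, 6, 0], "twist": 0},
    {"gripper": 1, "slide": [1, 6, 0], "twist": 0},
    {"gripper": 1, "slide": [0, 0, 0], "twist": 0},
  ],
)

```text
clock: 2.7
tool_pos: [448.9, -59.9, 47.5]
orientation: [[0.16, 0.987, 0.002], [0.987, -0.16, -0.001], [-0.0, 0.002, -1.0]]
ft_force: [-0.7, -0.6, -0.6]
grip_width: 0.1
finger_force: 0.0
```

Run:
```python
from h import *
w=cap('wrist','w2'); print(w['s']['tool_pos'],w['s']['ft_force'])
f=w['frame'][90:270,170:390,::-1]
cv2.imwrite('pics/c3.png',cv2.resize(f,(733,600),interpolation=cv2.INTER_CUBIC))
```

```text
[448.87462587 -59.8874842   47.4664839 ] [-0.69464513 -0.55768535 -0.607243  ]
```

View pics/c3.png

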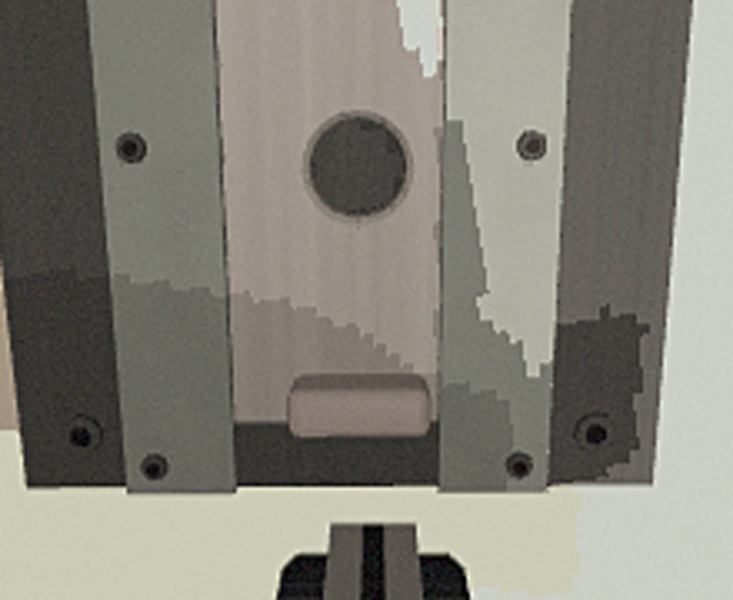

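The crop shows the jaw hole at (358,165), the tab top's rear edge at (360,437), the inner guide edges at x=228 and 440, the plate corners at (28,487) and (652,484), and the fingertips at (373,523).

```bash
cat >> h.py <<'E'
th=np.radians(-9.3);X=np.array([np.cos(th),np.sin(th)]);Y=np.array([-X[1],X[0]])
E
python3 - <<'E'
from h import *
w=load('w2');s=3.332
q=lambda x,y,z=None: pt(w,170+x/s,90+y/s,z)
d=q(652,484,32)-q(28,487,32);print('rear',np.degrees(np.arctan2(d[1],d[0])),np.hypot(*d[:2]))
for a,b,z in [((235,490),(213,0),43),((438,490),(444,0),43),((127,490),(88,0),43),((547,490),(572,0),43),((28,487),(0,250),32),((652,484),(692,0),32)]:
    d=q(*b,z)-q(*a,z);print(np.degrees(np.arctan2(d[1],d[0])))
O=(q(28,487,32)+q(652,484,32))[:2]/2+158*Y;print('O',O)
for n,x,y,z in [('hole',358,165,40.5),('holeL',308,165,40.5),('holeR',409,165,40.5),('tabrear',360,437,50.5),('tabL',288,410,50.5),('tabR',431,410,50.5),('fing',373,523,47.5),('gLi',228,330,43),('gRi',440,330,43)]:
    p=q(x,y,z);r=p[:2]-O;print(n,p.round(1),'fix',(r@X).round(1),(r@Y).round(1))
r=w['s']['tool_pos'][:2]-O;print('tcp fix',r@X,r@Y)
E
```

```text
rear -8.985530554884626 108.93126204975864
80.86209009834256
81.20272162102835
80.91033211040995
80.95300385513396
81.3210406434315
81.01039998369265
O [470.9816177  105.95044933]
hole [457.7   3.6  40.5] fix 3.4 -103.2
holeL [450.3   4.8  40.5] fix -4.1 -103.2
holeR [465.2   2.4  40.5] fix 11.1 -103.2
tabrear [451.6 -35.6  50.5] fix 3.7 -142.8
tabL [441.6 -29.6  50.5] fix -7.1 -138.6
tabR [462.8 -33.1  50.5] fix 14.4 -138.6
fing [451.  -51.2  47.5] fix 5.7 -158.3
gLi [433.8 -17.6  43. ] fix -16.7 -127.9
gRi [466.2 -22.9  43. ] fix 16.1 -127.9
tcp fix 4.983632482791171 -167.23068705309615
```

Request:
jog_arm(
  increments=[
    {"gripper": 1, "slide": [-1, 6, -2], "twist": 0},
    {"gripper": 1, "slide": [0.5, 5, 0], "twist": 0},
    {"gripper": 1, "slide": [0.5, 3, 0], "twist": 0},
    {"gripper": 1, "slide": [0.5, 3, 0], "twist": 0},
    {"gripper": 1, "slide": [0.5, 3, 0], "twist": 0},
    {"gripper": 1, "slide": [0.5, 3, 0], "twist": 0},
    {"gripper": 1, "slide": [0.5, 3, 0], "twist": 0},
    {"gripper": 1, "slide": [0.5, 3, 0], "twist": 0},
    {"gripper": 1, "slide": [0, 0, 0], "twist": 0},
    {"gripper": 1, "slide": [0, 0, 0], "twist": 0},
  ],
)

```text
clock: 4.0
tool_pos: [450.9, -31.1, 44.3]
orientation: [[0.161, 0.987, 0.0], [0.987, -0.161, 0.0], [0.0, 0.0, -1.0]]
ft_force: [-0.4, 0.1, 1.0]
grip_width: -0.1
finger_force: 0.0
```

Request:
jog_arm(
  increments=[
    {"gripper": 1, "slide": [0.3, 2, 1], "twist": 0},
    {"gripper": 1, "slide": [0.3, 2, 0], "twist": 0},
    {"gripper": 1, "slide": [0.3, 2, 0], "twist": 0},
    {"gripper": 1, "slide": [0.2, 1, 0], "twist": 0},
    {"gripper": 1, "slide": [0.1, 1, 0], "twist": 0},
    {"gripper": 1, "slide": [0.2, 1, 0], "twist": 0},
    {"gripper": 1, "slide": [0.1, 1, 0], "twist": 0},
    {"gripper": 1, "slide": [0, 0, 0], "twist": 0},
    {"gripper": 1, "slide": [0, 0, 0], "twist": 0},
    {"gripper": 1, "slide": [0, 0, 0], "twist": 0},
  ],
)

```text
clock: 5.25
tool_pos: [452.2, -21.6, 45.3]
orientation: [[0.161, 0.987, -0.0], [0.987, -0.161, -0.001], [-0.001, -0.0, -1.0]]
ft_force: [-1.3, -8.6, -1.9]
grip_width: -0.2
finger_force: 4.2
```

Run:
```python
from h import *
w=cap('wrist','w3'); print(w['s']['tool_pos'],w['s']['ft_force'])
f=w['frame'][20:230,140:420,::-1]
cv2.imwrite('pics/c4.png',cv2.resize(f,(800,600),interpolation=cv2.INTER_CUBIC))
```

```text
[452.19339046 -21.64268114  45.2711925 ] [-1.32640999 -8.58167539 -1.94021396]
```

View pics/c4.png

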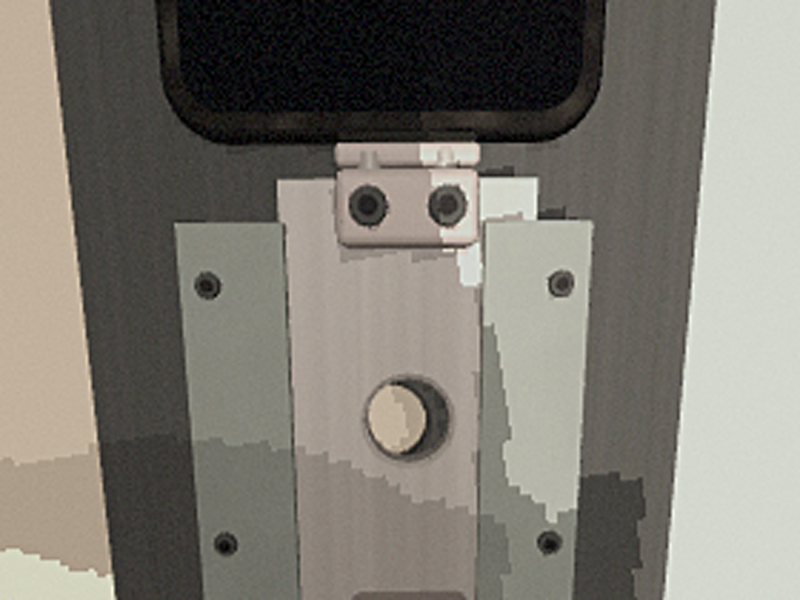

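The pad is now against the phone, with the phone's front edge at y≈143. The base hole is visible through the jaw hole at (408,418): its right rim is at x≈427 and it is shifted to the left, so the jaw stands to +x.

```bash
sed -i 's/-9.3/-9.0/' h.py
python3 - <<'E'
from h import *
w=load('w3');s=800/280
q=lambda x,y,z=None: pt(w,140+x/s,20+y/s,z)
w2=load('w2');O=np.array([470.98,105.95]); 
q2=lambda x,y,z: pt(w2,170+x/3.332,90+y/3.332,z)
O=(q2(28,487,32)+q2(652,484,32))[:2]/2+158*Y; print('O',O)
for n,x,y,z in [('hole',408,418,40.5),('holeL',366,418,40.5),('holeR',450,418,40.5),('baseRtop',427,418,32),('holetop',408,376,40.5),('holebot',408,460,40.5),('phonefront',380,143,41),('gLi',290,400,43),('gRi',481,400,43),('plateL',98,420,32),('plateR',682,420,32),('tcp',0,0,0)]:
    p=q(x,y,z) if n!='tcp' else w['s']['tool_pos'];r=p[:2]-O;print(n,p.round(1),'fix',(r@X).round(1),(r@Y).round(1))
E
```

```text
O [470.16485944 106.08200395]
hole [461.6  28.5  40.5] fix 3.7 -78.0
holeL [454.3  29.7  40.5] fix -3.8 -77.9
holeR [468.9  27.3  40.5] fix 11.1 -78.0
baseRtop [464.9  26.8  32. ] fix 7.2 -79.2
holetop [462.8  35.7  40.5] fix 3.7 -70.7
holebot [460.4  21.1  40.5] fix 3.6 -85.5
phonefront [464.2  73.   41. ] fix -0.7 -33.6
gLi [442.   35.2  43. ] fix -16.7 -74.4
gRi [474.6  29.9  43. ] fix 16.3 -74.6
plateL [404.1  36.4  32. ] fix -54.4 -79.2
plateR [512.   18.7  32. ] fix 55.0 -79.8
tcp [452.2 -21.6  45.3] fix 2.2 -129.0
```

Request:
jog_arm(
  increments=[
    {"gripper": 1, "slide": [-1, -6, 0], "twist": 0},
    {"gripper": 1, "slide": [-2, -12, 0], "twist": 0},
    {"gripper": 1, "slide": [0, 0, 45], "twist": 0},
    {"gripper": 0, "slide": [0, 0, 45], "twist": 0},
    {"gripper": -0.5, "slide": [3, -40, 30], "twist": 0},
    {"gripper": -0.5, "slide": [4, -55, 0], "twist": 0},
    {"gripper": -0.5, "slide": [4, -55, 0], "twist": 0},
    {"gripper": -0.5, "slide": [4, -55, 0], "twist": 0},
    {"gripper": -0.5, "slide": [2, -42, 0], "twist": 0},
    {"gripper": -0.5, "slide": [0, 0, 0], "twist": 0},
  ],
)

```text
clock: 6.55
tool_pos: [465.5, -289.2, 164.7]
orientation: [[0.164, 0.986, -0.001], [0.986, -0.164, 0.0], [0.0, -0.001, -1.0]]
ft_force: [-0.1, 0.7, -0.1]
grip_width: 63.8
finger_force: 0.0
```

Run:
```python
from h import *
w=cap('wrist','w4'); print(w['s']['tool_pos'],w['s']['ft_force'],w['s']['grip_width'])
cv2.imwrite('pics/w4b.png',cv2.resize(w['frame'][:,:,::-1],(800,600),interpolation=cv2.INTER_CUBIC))
```

```text
[ 465.48720889 -289.16090494  164.71308846] [-0.11884276  0.72831142 -0.10885828] 63.78452536899666
```

View pics/w4b.png

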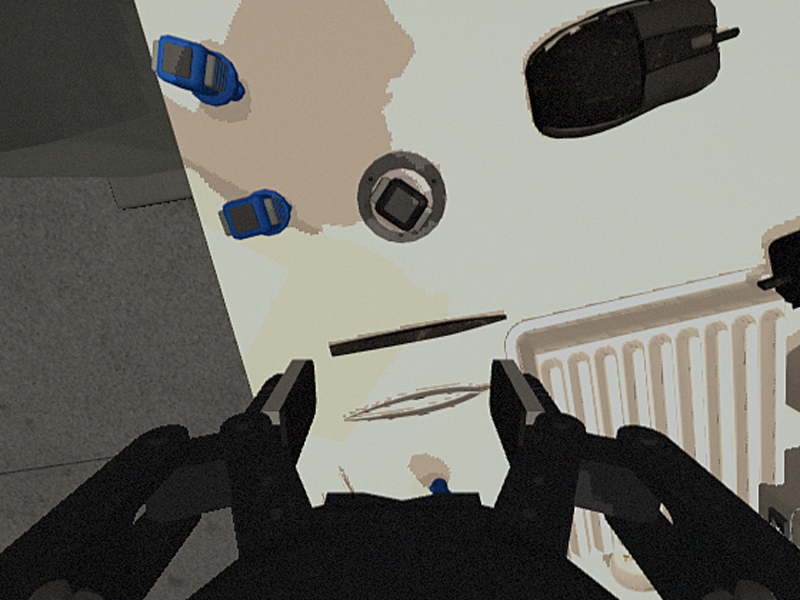

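The pin in its bush is at (400,198), with the grey buttons at roughly (382,190) and (419,212). The blue look-alikes are at (195,68) and (255,213), with one more below at (438,487). I'll get the head's pose from the depth data.

Run:
```python
from h import *
w=load('w4')
P=[];I=[]
for v in range(100,180):
    for u in range(240,325):
        if w['range_z'][v,u]>0:
            p=pt(w,u,v); P.append(p); I.append(w['frame'][v,u].mean())
P=np.array(P);I=np.array(I)
print('top z',np.percentile(P[:,2],99.5))
for lo,hi in [(71,200),(81,200)]:
    m=(P[:,2]>lo)&(P[:,2]<hi); r=cv2.minAreaRect(P[m][:,:2].astype(np.float32)); print(lo,m.sum(),r,P[m].mean(0))
m=(P[:,2]>46)&(P[:,2]<90); print('all',P[m].mean(0)); 
m=(P[:,2]>76)&(I>75); m2=(P[:,2]>80.5)&(I<95)
print('grey',m.sum(),P[m].mean(0)); Q=P[m][:,:2]; c=Q.mean(0); ev=np.linalg.eigh(np.cov(Q.T)); print(ev[0],np.degrees(np.arctan2(ev[1][1],ev[1][0])))
m=(P[:,2]>38)&(P[:,2]<50); print('bushcol',cv2.minEnclosingCircle(P[m][:,:2].astype(np.float32)))
m=(P[:,2]>2)&(P[:,2]<12); print('foot',cv2.minEnclosingCircle(P[m][:,:2].astype(np.float32)))
f=w['frame'][105:170,245:315,::-1];cv2.imwrite('pics/c5.png',cv2.resize(f,(646,600),interpolation=cv2.INTER_CUBIC))
```

```text
top z 85.54880387410336
71 1099 ((474.67974853515625, -232.29733276367188), (21.937885284423828, 33.040122985839844), 46.65571594238281) [ 474.66096041 -231.85899221   82.02307467]
81 779 ((474.7593688964844, -232.3502197265625), (20.796716690063477, 22.4808406829834), 45.74910354614258) [ 474.77905522 -232.01620824   83.37434378]
all [ 475.04605725 -231.41632163   80.30048539]
grey 195 [ 474.82988379 -231.69496338   78.92858835]
[ 21.60485613 177.5271667 ] [-132.25183453  137.74816547]
bushcol ((474.2861633300781, -232.08120727539062), 19.916147232055664)
foot ((474.65911865234375, -232.29608154296875), 31.938451766967773)
```

View pics/c5.png

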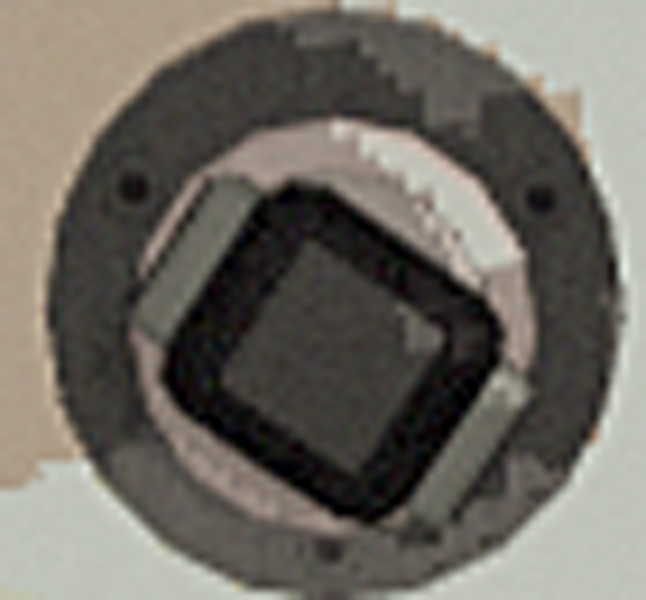

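The crop confirms it: black head centred at about (335,350), grey buttons at the upper left (200,260) and lower right (470,450). The pin's x axis is at -43° in the world and its position is (474.7,-232.2).

Request:
jog_arm(
  increments=[
    {"gripper": -0.5, "slide": [2.3, 14.3, 0], "twist": -8.4},
    {"gripper": -0.5, "slide": [2.3, 14.3, 0], "twist": -8.4},
    {"gripper": -0.5, "slide": [2.3, 14.2, 0], "twist": -8.4},
    {"gripper": -0.5, "slide": [2.3, 14.2, 0], "twist": -8.3},
    {"gripper": -0.5, "slide": [0, 0, -38], "twist": 0},
    {"gripper": -0.5, "slide": [0, 0, -38], "twist": 0},
    {"gripper": -0.5, "slide": [0, 0, -36.5], "twist": 0},
    {"gripper": -0.5, "slide": [0, 0, 0], "twist": 0},
    {"gripper": 1, "slide": [0, 0, 0], "twist": 0},
    {"gripper": 1, "slide": [0, 0, 0], "twist": 0},
  ],
)

```text
clock: 7.85
tool_pos: [476.2, -229.6, 54.6]
orientation: [[0.679, 0.734, 0.002], [0.734, -0.679, -0.001], [0.0, 0.003, -1.0]]
ft_force: [1.4, -0.1, 6.8]
grip_width: 28.2
finger_force: 5.1
```

Request:
jog_arm(
  increments=[
    {"gripper": 1, "slide": [0, 0, 0], "twist": 0},
    {"gripper": 1, "slide": [0, 0, 0], "twist": 0},
    {"gripper": 1, "slide": [0, 0, 0], "twist": 0},
    {"gripper": 1, "slide": [0, 0, 0], "twist": 0},
    {"gripper": 1, "slide": [0, 0, 0], "twist": 0},
    {"gripper": 1, "slide": [0, 0, 0], "twist": 0},
    {"gripper": 1, "slide": [0, 0, 0], "twist": 0},
    {"gripper": 1, "slide": [0, 0, 0], "twist": 0},
    {"gripper": 1, "slide": [0, 0, 0], "twist": 0},
    {"gripper": 1, "slide": [0, 0, 0], "twist": 0},
  ],
)

```text
clock: 9.1
tool_pos: [476.3, -229.7, 54.8]
orientation: [[0.679, 0.734, 0.003], [0.734, -0.679, -0.002], [0.001, 0.003, -1.0]]
ft_force: [-1.5, 1.2, 12.6]
grip_width: 23.0
finger_force: 59.1
```

Request:
jog_arm(
  increments=[
    {"gripper": 1, "slide": [0, 0, 3], "twist": 0},
    {"gripper": 1, "slide": [0, 0, 5], "twist": 0},
    {"gripper": 1, "slide": [0, 0, 10], "twist": 0},
    {"gripper": 1, "slide": [0, 0, 15], "twist": 0},
    {"gripper": 1, "slide": [0, 0, 15], "twist": 0},
    {"gripper": 1, "slide": [0, 0, 15], "twist": 0},
    {"gripper": 1, "slide": [0, 0, 10], "twist": 0},
    {"gripper": 1, "slide": [0, 0, 0], "twist": 0},
    {"gripper": 1, "slide": [0, 0, 0], "twist": 0},
    {"gripper": 1, "slide": [0, 0, 0], "twist": 0},
  ],
)

```text
clock: 10.35
tool_pos: [475.2, -229.1, 125.2]
orientation: [[0.679, 0.734, -0.001], [0.734, -0.679, 0.001], [-0.0, -0.001, -1.0]]
ft_force: [0.3, 0.1, -1.4]
grip_width: 23.2
finger_force: 58.8
```

Run:
```python
from h import *
w=cap('wrist','w5'); print(w['s']['tool_pos'],w['s']['ft_force'],w['s']['grip_width'],w['s']['finger_force'],w['s']['qpos'])
T=w['hand_eye'];f=210/np.tan(np.radians(w['fov_y'])/2)
def tool(u,v):
    r=w['range_z'][v,u];return (T@np.r_[(u-w['cx'])/f*r,-(v-w['cy'])/f*r,-r,1])[:3]
for v in range(215,300,5): print(v,tool(280,v).round(1),tool(272,v).round(1))
cv2.imwrite('pics/c6.png',cv2.resize(w['frame'][170:320,180:380,::-1],(800,600),interpolation=cv2.INTER_CUBIC))
```

```text
[ 475.2074948  -229.09628662  125.20494029] [ 0.27719864  0.09314509 -1.38692557] 23.24092764477562 58.837755024433136 [-5.95367132e-01  1.13306208e-01  1.69798367e+00  7.60788330e-05
  1.33134097e+00  1.50826369e-01]
215 [-11.   -0.9 121.6] [ -7.8  -8.2 111.2]
220 [-13.2  -0.9 113.1] [-8.7 -7.8 99.4]
225 [-13.8  -0.8 100.7] [-9.4 -7.4 88.3]
230 [ 4.  -0.4 40.2] [-12.4  -7.3  84.2]
235 [12.  -0.2 10.6] [-0.4 -5.9 42.1]
240 [10.  -0.2  7.9] [10.  -4.7  8.1]
245 [ 7.2 -0.2  7.4] [ 7.  -4.7  7.9]
250 [ 5.5 -0.2  4.5] [ 4.5 -4.7  6.7]
255 [ 7.8 -0.1 -6.6] [ 8.1 -4.2 -7.3]
260 [  8.1  -0.1 -12.9] [  7.7  -4.  -12.3]
265 [  8.6  -0.1 -19.2] [  7.7  -3.9 -17.5]
270 [  7.9  -0.  -22.9] [  8.1  -3.7 -23.2]
275 [  7.2  -0.  -26.1] [  7.3  -3.6 -26.3]
280 [  5.6  -0.  -27.7] [  5.4  -3.6 -27.2]
285 [  3.5  -0.  -28.2] [  4.5  -3.5 -30. ]
290 [  1.5  -0.  -29.1] [  2.2  -3.5 -30.3]
295 [ -0.7  -0.  -29.7] [ -0.7  -3.6 -29.6]
```

View pics/c6.png

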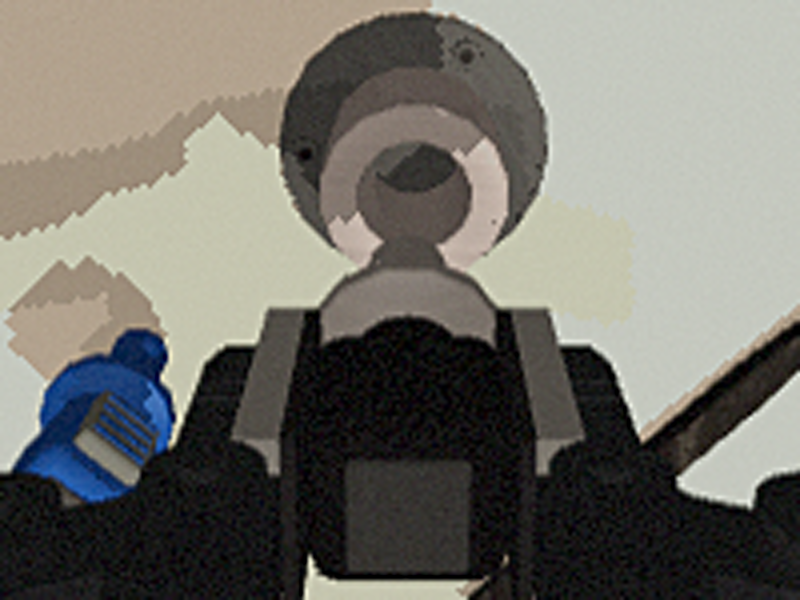

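The pin is held upright and both pads are flat on the buttons. The collar is at (410,300) and the bush behind it is empty. In the tool frame the pin axis is at x≈-3, y≈-0.2, with the tip 44.5 below the TCP. Now I'll move behind the jaw hole.

Request:
jog_arm(
  increments=[
    {"gripper": 1, "slide": [-3.5, 15, 0], "twist": 3},
    {"gripper": 1, "slide": [-3.5, 35, 0], "twist": 5},
    {"gripper": 1, "slide": [-3.5, 45, 0], "twist": 6},
    {"gripper": 1, "slide": [-3.5, 45, 0], "twist": 7},
    {"gripper": 1, "slide": [-3.5, 40, 0], "twist": 7},
    {"gripper": 1, "slide": [-3.5, 28, -5], "twist": 6},
    {"gripper": 1, "slide": [0, 0, -5], "twist": 0},
    {"gripper": 1, "slide": [0, 0, 0], "twist": 0},
    {"gripper": 1, "slide": [0, 0, 0], "twist": 0},
    {"gripper": 1, "slide": [0, 0, 0], "twist": 0},
  ],
)

```text
clock: 11.65
tool_pos: [454.5, -21.8, 115.9]
orientation: [[0.153, 0.988, 0.0], [0.988, -0.153, -0.0], [-0.0, 0.0, -1.0]]
ft_force: [0.7, -0.5, -1.0]
grip_width: 23.4
finger_force: 58.9
```

```bash
cat > hole.py <<'E'
from h import *
def rect(w,z,c,half=40,s=5):
    n=2*half*s; f=210/np.tan(np.radians(w['fov_y'])/2); M=np.linalg.inv(cam2w(w))
    g=(np.arange(n)-n/2)/s; a,b=np.meshgrid(g,-g)   # columns: fixture x, rows: -fixture y
    P=np.stack([c[0]+a*X[0]+b*Y[0],c[1]+a*X[1]+b*Y[1],0*a+z,0*a+1],-1)@M.T
    u=(w['cx']-f*P[...,0]/P[...,2]).astype(np.float32); v=(w['cy']+f*P[...,1]/P[...,2]).astype(np.float32)
    return cv2.remap(w['frame'],u,v,cv2.INTER_LINEAR)
def find(w,c,z=40.5):
    g=cv2.GaussianBlur(cv2.cvtColor(rect(w,z,c),cv2.COLOR_RGB2GRAY),(0,0),2.5)
    C=cv2.HoughCircles(g,cv2.HOUGH_GRADIENT,1,30,param1=60,param2=12,minRadius=34,maxRadius=41)
    if C is None: return None
    return [( (np.array(c)+X*(x-200)/5-Y*(y-200)/5).round(2),r/5) for x,y,r in C[0][:4]]
E
python3 - <<'E'
from hole import *
print(find(load('w3'),(461,28)))
w=cap('wrist','w6'); print(w['s']['tool_pos'],w['s']['orientation'].round(4)[:,1],w['s']['ft_force'],w['s']['grip_width'])
print(find(w,(461,27)))
E
```

```text
[(array([461.24,  28.87]), np.float32(7.8599997))]
[454.49055536 -21.77619783 115.85366994] [ 0.9882 -0.1534  0.    ] [ 0.66440355 -0.54115117 -1.0018346 ] 23.37415191523334
[(array([460.71,  24.52]), np.float32(7.4199996))]
```

Request:
jog_arm(
  increments=[
    {"gripper": 1, "slide": [2.3, 16.5, 0], "twist": 0},
    {"gripper": 1, "slide": [2.3, 16.5, 0], "twist": 0},
    {"gripper": 1, "slide": [2.3, 16.4, 0], "twist": 0},
    {"gripper": 1, "slide": [0, 0, -9], "twist": 0},
    {"gripper": 1, "slide": [0, 0, -9], "twist": 0},
    {"gripper": 1, "slide": [0, 0, -9], "twist": 0},
    {"gripper": 1, "slide": [0, 0, 0], "twist": 0},
    {"gripper": 1, "slide": [0, 0, 0], "twist": 0},
    {"gripper": 1, "slide": [0, 0, 0], "twist": 0},
    {"gripper": 1, "slide": [0, 0, 0], "twist": 0},
  ],
)

```text
clock: 12.95
tool_pos: [461.4, 28.1, 89.0]
orientation: [[0.152, 0.988, 0.0], [0.988, -0.152, -0.0], [0.0, 0.0, -1.0]]
ft_force: [1.2, 0.6, -1.8]
grip_width: 23.2
finger_force: 58.9
```

Request:
jog_arm(
  increments=[
    {"gripper": 1, "slide": [0, -0.4, -1], "twist": 0},
    {"gripper": 1, "slide": [0, 0, -1], "twist": 0},
    {"gripper": 1, "slide": [0, 0, -0.7], "twist": 0},
    {"gripper": 1, "slide": [0, 0, -0.7], "twist": 0},
    {"gripper": 1, "slide": [0, 0, -0.6], "twist": 0},
    {"gripper": 1, "slide": [0, 0, -0.5], "twist": 0},
    {"gripper": 1, "slide": [0, 0, -0.5], "twist": 0},
    {"gripper": 1, "slide": [0, 0, 0], "twist": 0},
    {"gripper": 1, "slide": [0, 0, 0], "twist": 0},
    {"gripper": 1, "slide": [0, 0, 0], "twist": 0},
  ],
)

```text
clock: 14.2
tool_pos: [461.3, 27.7, 83.8]
orientation: [[0.152, 0.988, -0.0], [0.988, -0.152, 0.0], [-0.0, -0.0, -1.0]]
ft_force: [0.1, 0.4, 0.1]
grip_width: 23.2
finger_force: 58.9
```

Request:
jog_arm(
  increments=[
    {"gripper": 1, "slide": [0, 0, -0.5], "twist": 0},
    {"gripper": 1, "slide": [0, 0, -0.5], "twist": 0},
    {"gripper": 1, "slide": [0, 0, -0.5], "twist": 0},
    {"gripper": 1, "slide": [0, 0, -0.5], "twist": 0},
    {"gripper": 1, "slide": [0, 0, 0], "twist": 0},
    {"gripper": 1, "slide": [0, 0, 0], "twist": 0},
    {"gripper": 1, "slide": [0, 0, 0], "twist": 0},
    {"gripper": 1, "slide": [0, 0, 0], "twist": 0},
    {"gripper": 1, "slide": [0, 0, 0], "twist": 0},
    {"gripper": 1, "slide": [0, 0, 0], "twist": 0},
  ],
)

```text
clock: 15.45
tool_pos: [461.3, 27.7, 81.8]
orientation: [[0.152, 0.988, -0.0], [0.988, -0.152, 0.0], [0.0, -0.0, -1.0]]
ft_force: [1.3, 0.3, -1.3]
grip_width: 22.8
finger_force: 58.9
```

Request:
jog_arm(
  increments=[
    {"gripper": 1, "slide": [0, 0, -0.5], "twist": 0},
    {"gripper": 1, "slide": [0, 0, -0.5], "twist": 0},
    {"gripper": 1, "slide": [0, 0, -0.5], "twist": 0},
    {"gripper": 1, "slide": [0, 0, -0.5], "twist": 0},
    {"gripper": 1, "slide": [0, 0, -0.3], "twist": 0},
    {"gripper": 1, "slide": [0, 0, 0], "twist": 0},
    {"gripper": 1, "slide": [0, 0, 0], "twist": 0},
    {"gripper": 1, "slide": [0, 0, 0], "twist": 0},
    {"gripper": 1, "slide": [0, 0, 0], "twist": 0},
    {"gripper": 1, "slide": [0, 0, 0], "twist": 0},
  ],
)

```text
clock: 16.7
tool_pos: [461.3, 27.7, 79.5]
orientation: [[0.152, 0.988, -0.0], [0.988, -0.152, 0.0], [0.0, -0.0, -1.0]]
ft_force: [-0.6, -0.6, -0.9]
grip_width: 23.0
finger_force: 58.9
```

Request:
jog_arm(
  increments=[
    {"gripper": 1, "slide": [-0.6, 0.5, 0], "twist": 0},
    {"gripper": 1, "slide": [-0.6, 0.5, 0], "twist": 0},
    {"gripper": 1, "slide": [-0.6, 0.5, 0], "twist": 0},
    {"gripper": 1, "slide": [-0.6, 0.5, 0], "twist": 0},
    {"gripper": 1, "slide": [-0.6, 0.5, 0], "twist": 0},
    {"gripper": 1, "slide": [-0.6, 0.6, 0], "twist": 0},
    {"gripper": 1, "slide": [0, 0, 0], "twist": 0},
    {"gripper": 1, "slide": [0, 0, 0], "twist": 0},
    {"gripper": 1, "slide": [0, 0, 0], "twist": 0},
    {"gripper": 1, "slide": [0, 0, 0], "twist": 0},
  ],
)

```text
clock: 17.95
tool_pos: [457.9, 30.4, 79.6]
orientation: [[0.152, 0.988, 0.0], [0.988, -0.152, -0.001], [-0.001, 0.0, -1.0]]
ft_force: [2.0, -6.6, -1.6]
grip_width: 22.9
finger_force: 58.8
```

Run:
```python
from h import *
s=env.get_state();print(s['tool_pos'],s['ft_force'],'fix force',s['ft_force'][:2]@X,s['ft_force'][:2]@Y)
```

```text
[457.85433549  30.36943221  79.5559219 ] [ 2.0320267  -6.64041737 -1.59266857] fix force 3.045799218780642 -6.240783805060044
```

Request:
jog_arm(
  increments=[
    {"gripper": 1, "slide": [0, 0.4, 0], "twist": 0},
    {"gripper": 1, "slide": [0, 0.3, 0], "twist": 0},
    {"gripper": 1, "slide": [0, 0, -0.6], "twist": 0},
    {"gripper": 1, "slide": [0, 0, -0.6], "twist": 0},
    {"gripper": 1, "slide": [0, 0, -0.6], "twist": 0},
    {"gripper": 1, "slide": [0, 0, -0.6], "twist": 0},
    {"gripper": 1, "slide": [0, 0, -0.6], "twist": 0},
    {"gripper": 1, "slide": [0, 0, -0.6], "twist": 0},
    {"gripper": 1, "slide": [0, 0, 0], "twist": 0},
    {"gripper": 1, "slide": [0, 0, 0], "twist": 0},
  ],
)

```text
clock: 19.2
tool_pos: [458.1, 30.9, 76.3]
orientation: [[0.152, 0.988, 0.001], [0.988, -0.152, -0.001], [-0.001, 0.001, -1.0]]
ft_force: [1.3, -7.1, 2.7]
grip_width: 23.5
finger_force: 59.4
```

Request:
jog_arm(
  increments=[
    {"gripper": 1, "slide": [0, 0, -0.4], "twist": 0},
    {"gripper": 1, "slide": [0, 0, -0.4], "twist": 0},
    {"gripper": 1, "slide": [0, 0, 0], "twist": 0},
    {"gripper": 1, "slide": [0, 0, 0], "twist": 0},
    {"gripper": 1, "slide": [0, 0, 0], "twist": 0},
    {"gripper": 1, "slide": [0, 0, 0], "twist": 0},
    {"gripper": 1, "slide": [0, 0, 0], "twist": 0},
    {"gripper": 1, "slide": [0, 0, 0], "twist": 0},
    {"gripper": 1, "slide": [0, 0, 0], "twist": 0},
    {"gripper": 1, "slide": [0, 0, 0], "twist": 0},
  ],
)

```text
clock: 20.45
tool_pos: [458.1, 31.0, 75.5]
orientation: [[0.152, 0.988, 0.001], [0.988, -0.152, -0.001], [-0.001, 0.001, -1.0]]
ft_force: [1.1, -7.8, 3.0]
grip_width: 23.3
finger_force: 59.6
```

Request:
jog_arm(
  increments=[
    {"gripper": 1, "slide": [0, 0, -0.5], "twist": 0},
    {"gripper": 1, "slide": [0, 0, -0.5], "twist": 0},
    {"gripper": 1, "slide": [0, 0, -0.5], "twist": 0},
    {"gripper": 1, "slide": [0, 0, -0.5], "twist": 0},
    {"gripper": 1, "slide": [0, 0, 0], "twist": 0},
    {"gripper": 1, "slide": [0, 0, 0], "twist": 0},
    {"gripper": 1, "slide": [0, 0, 0], "twist": 0},
    {"gripper": 1, "slide": [0, 0, 0], "twist": 0},
    {"gripper": 1, "slide": [0, 0, 0], "twist": 0},
    {"gripper": 1, "slide": [0, 0, 0], "twist": 0},
  ],
)

```text
clock: 21.7
tool_pos: [458.1, 30.9, 73.5]
orientation: [[0.152, 0.988, 0.001], [0.988, -0.152, -0.001], [-0.001, 0.001, -1.0]]
ft_force: [1.1, -7.7, 3.4]
grip_width: 23.2
finger_force: 59.5
```

Request:
jog_arm(
  increments=[
    {"gripper": 1, "slide": [0, 0, -0.8], "twist": 0},
    {"gripper": 1, "slide": [0, 0, -0.8], "twist": 0},
    {"gripper": 1, "slide": [0, 0, -0.8], "twist": 0},
    {"gripper": 1, "slide": [0, 0, -0.8], "twist": 0},
    {"gripper": 1, "slide": [0, 0, -0.8], "twist": 0},
    {"gripper": 1, "slide": [0, 0, -0.8], "twist": 0},
    {"gripper": 1, "slide": [0, 0, -0.8], "twist": 0},
    {"gripper": 1, "slide": [0, 0, -0.8], "twist": 0},
    {"gripper": 1, "slide": [0, 0, 0], "twist": 0},
    {"gripper": 1, "slide": [0, 0, 0], "twist": 0},
  ],
)

```text
clock: 22.95
tool_pos: [458.1, 31.0, 67.1]
orientation: [[0.152, 0.988, 0.001], [0.988, -0.152, -0.001], [-0.001, 0.001, -1.0]]
ft_force: [1.9, -7.4, 2.7]
grip_width: 23.1
finger_force: 59.5
```

Smooth so far. I'll continue to just above the seat.

Request:
jog_arm(
  increments=[
    {"gripper": 1, "slide": [0, 0, -1.3], "twist": 0},
    {"gripper": 1, "slide": [0, 0, -1.3], "twist": 0},
    {"gripper": 1, "slide": [0, 0, -1.3], "twist": 0},
    {"gripper": 1, "slide": [0, 0, -1.3], "twist": 0},
    {"gripper": 1, "slide": [0, 0, -1.3], "twist": 0},
    {"gripper": 1, "slide": [0, 0, -1.3], "twist": 0},
    {"gripper": 1, "slide": [0, 0, -1.3], "twist": 0},
    {"gripper": 1, "slide": [0, 0, -1.3], "twist": 0},
    {"gripper": 1, "slide": [0, 0, -1], "twist": 0},
    {"gripper": 1, "slide": [0, 0, 0], "twist": 0},
  ],
)

```text
clock: 24.2
tool_pos: [458.1, 30.9, 55.6]
orientation: [[0.152, 0.988, 0.001], [0.988, -0.152, -0.001], [-0.001, 0.001, -1.0]]
ft_force: [1.8, -7.9, 1.8]
grip_width: 23.0
finger_force: 59.3
```

Request:
jog_arm(
  increments=[
    {"gripper": 1, "slide": [0, 0, -0.5], "twist": 0},
    {"gripper": 1, "slide": [0, 0, -0.5], "twist": 0},
    {"gripper": 1, "slide": [0, 0, -0.5], "twist": 0},
    {"gripper": 1, "slide": [0, 0, -0.5], "twist": 0},
    {"gripper": 1, "slide": [0, 0, -0.4], "twist": 0},
    {"gripper": 1, "slide": [0, 0, 0], "twist": 0},
    {"gripper": 1, "slide": [0, 0, 0], "twist": 0},
    {"gripper": 1, "slide": [0, 0, 0], "twist": 0},
    {"gripper": 1, "slide": [0, 0, 0], "twist": 0},
    {"gripper": 1, "slide": [0, 0, 0], "twist": 0},
  ],
)

```text
clock: 25.45
tool_pos: [458.1, 30.9, 53.4]
orientation: [[0.152, 0.988, 0.001], [0.988, -0.152, -0.001], [-0.001, 0.001, -1.0]]
ft_force: [-1.0, -6.6, 6.2]
grip_width: 23.2
finger_force: 59.8
```

Request:
jog_arm(
  increments=[
    {"gripper": 1, "slide": [0, 0, -0.4], "twist": 0},
    {"gripper": 1, "slide": [0, 0, -0.3], "twist": 0},
    {"gripper": 1, "slide": [0, 0, 0], "twist": 0},
    {"gripper": 1, "slide": [0, 0, 0], "twist": 0},
    {"gripper": 1, "slide": [0, 0, 0], "twist": 0},
    {"gripper": 1, "slide": [0, 0, 0], "twist": 0},
    {"gripper": 1, "slide": [0, 0, 0], "twist": 0},
    {"gripper": 1, "slide": [0, 0, 0], "twist": 0},
    {"gripper": 1, "slide": [0, 0, 0], "twist": 0},
    {"gripper": 1, "slide": [0, 0, 0], "twist": 0},
  ],
)

```text
clock: 26.7
tool_pos: [458.2, 30.9, 53.3]
orientation: [[0.152, 0.988, 0.001], [0.988, -0.152, -0.001], [-0.001, 0.001, -1.0]]
ft_force: [-5.0, -8.8, 17.6]
grip_width: 23.2
finger_force: 61.6
```

The collar is seated, with a firm stop at 53.3. Releasing now.

Request:
jog_arm(
  increments=[
    {"gripper": 1, "slide": [0, 0, 0.4], "twist": 0},
    {"gripper": 0.2, "slide": [0, 0, 0], "twist": 0},
    {"gripper": -0.2, "slide": [0, 0, 0], "twist": 0},
    {"gripper": -0.4, "slide": [0, 0, 0], "twist": 0},
    {"gripper": -0.4, "slide": [0, 0, 0], "twist": 0},
    {"gripper": -0.4, "slide": [0, 0, 0], "twist": 0},
    {"gripper": -0.4, "slide": [0, 0, 5], "twist": 0},
    {"gripper": -0.4, "slide": [0, 0, 20], "twist": 0},
    {"gripper": -0.4, "slide": [0, 0, 40], "twist": 0},
    {"gripper": -0.4, "slide": [0, 0, 40], "twist": 0},
  ],
)

```text
clock: 27.95
tool_pos: [457.5, 31.6, 159.1]
orientation: [[0.152, 0.988, -0.0], [0.988, -0.152, 0.0], [0.0, -0.0, -1.0]]
ft_force: [-0.5, -0.4, -0.3]
grip_width: 60.1
finger_force: 0.0
```

Request:
jog_arm(
  increments=[
    {"gripper": -0.4, "slide": [-5, -30, 10], "twist": 0},
    {"gripper": -0.4, "slide": [-5, -30, 0], "twist": 0},
    {"gripper": -0.4, "slide": [0, 0, 0], "twist": 0},
    {"gripper": -0.4, "slide": [0, 0, 0], "twist": 0},
    {"gripper": -0.4, "slide": [0, 0, 0], "twist": 0},
    {"gripper": -0.4, "slide": [0, 0, 0], "twist": 0},
    {"gripper": -0.4, "slide": [0, 0, 0], "twist": 0},
    {"gripper": -0.4, "slide": [0, 0, 0], "twist": 0},
    {"gripper": -0.4, "slide": [0, 0, 0], "twist": 0},
    {"gripper": -0.4, "slide": [0, 0, 0], "twist": 0},
  ],
)

```text
clock: 29.2
tool_pos: [447.7, -28.4, 167.6]
orientation: [[0.152, 0.988, -0.0], [0.988, -0.152, 0.0], [0.0, -0.0, -1.0]]
ft_force: [0.4, 0.4, -0.6]
grip_width: 60.0
finger_force: 0.0
```

Run:
```python
from h import *
w=cap('wrist','w7'); print(w['s']['tool_pos'],w['s']['ft_force'],w['s']['grip_width'])
P=np.array([pt(w,u,v) for v in range(0,420,2) for u in range(0,560,2) if w['range_z'][v,u]>0])
r=P[:,:2]-np.array([457.1,28.3]); m=(np.hypot(*r.T)<25)&(P[:,2]>58)&(P[:,2]<95)
m2=m&(P[:,2]>64)
print('top',np.percentile(P[m][:,2],[50,90,99]))
R=cv2.minAreaRect(P[m2][:,:2].astype(np.float32));print(R)
t=m&(P[:,2]>np.percentile(P[m][:,2],99)-3.5);Q=P[t];print('head centre',Q.mean(0))
A=np.c_[Q[:,:2]-Q[:,:2].mean(0),np.ones(len(Q))];c=np.linalg.lstsq(A,Q[:,2],rcond=None)[0];print('tilt',c[:2],c[2])
```

```text
[447.68232251 -28.44962182 167.56411137] [ 0.44417252  0.40005895 -0.57945772] 59.96238998233263
top [81.12882618 83.57393921 84.46663095]
((458.4568786621094, 25.606460571289062), (21.570886611938477, 31.619592666625977), 81.06944274902344)
head centre [457.74793553  26.09913846  82.60686573]
tilt [ 0.01723427 -0.01923787] 82.60686572592508
```

```bash
python3 -c "
from cell import env
print(env.close_job())"
```

```text
the job is handed in; nothing more can be done
None
```

I clamped the phone against the stop, seated the pin through the jaw and base holes, released the buttons, and handed the job in at about 29 s. The hand-in returned no verdict; the last camera check showed the collar flush, the pin upright and the buttons out, but I did not re-measure the phone and jaw after release.

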